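# Seat the filter drawer and hold the recessed reset in

## Task

The grinder's dust-extractor control unit has tripped because its filter drawer was left open. Push the drawer home until it clicks in at its detent, then pick up the centre punch, reach it through the round hole in the unit's front and press the recessed reset button fully in. Finish while still gripping the punch and holding the button pressed in; leave the other loose things where they lie.

Things in the scene. Friction and masses are not known exactly. Their poses are not given: they have to be found in the camera images.
- control_unit: Grey sheet-metal box fixed to the worktop, 120 mm deep (x), 180 mm wide (y), 100 mm high. Origin: centre of its underside, on the worktop; z up; x points from its front into the box, so the front plane (at x = -60 mm) faces roughly to the robot. Left half of the front (y > 0): the filter drawer; right half: an aluminium panel with the round hole.
- drawer_front (a point): Centre of the outer face of the drawer's upright grey front plate (84 mm wide, 80 high, 12 thick); moves with the drawer, axes as control_unit. 53 mm above the worktop, at control_unit y = +45 mm; with the drawer home at control_unit x = -72 mm (plate proud by its 12 mm). A finger lip 50 mm wide, 6 mm thick stands 9 mm out of the plate, centred 30 mm above.
- filter_drawer (a joint): How far the drawer is open, m: 0 home, up to 0.085; slides along control_unit's x; starts 40 to 70 mm open. About 1.5 N of friction; at about 13 mm open it meets a detent that takes about 8 N to pass, and from under about 4 mm the detent pulls it home and keeps it there.
- aperture (a point): Centre of the mouth of the round hole, 18 mm in diameter, in the panel's front plane: 53 mm above the worktop, at control_unit x = -60 mm, y = -46 mm. The hole's axis is level, along control_unit's x; the panel is 6 mm thick, with a hollow behind it.
- reset_button (a joint): How far the reset button is pressed in, m: 0 out, 0.006 fully in. It moves along control_unit's +x, inside the hole. It has a spring: about 2 N starts it and 4.4 N holds it fully in; it comes out again when let go.
- button_face (a point): Centre of the button's flat white face, 25 mm in diameter, on the hole's axis, 22 mm behind the front plane when the button is out; it moves in with the button.
- centre_punch: Dark steel centre punch lying flat on the worktop: round, 117 mm long, 12.4 mm thick over its middle 45 mm, narrowing to a point at one end and to 10 mm at the blunt end; about 90 g. Origin: mid-length, on its underside, 6 mm below its axis. Its y axis runs along it; the point lies 58 mm from the origin towards -y, the blunt end 58 mm towards +y.
- round_bar: Bystander: grey round steel bar, 171 mm long and 19 mm thick (too thick for the hole), lying loose; origin at the middle of its underside, x along its length. It and the punch may change places.
- steel_bushing: Bystander: plain steel bushing standing on end, 46 mm in diameter, 62 mm high; origin at the centre of its underside. Behind it stands a big fixed grinder, whose wheel guard and eye shield (up to 0.5 m high) overhang beyond about x = 0.7 m at y = 0.1 m and x = 0.6 m at y = -0.1 m: keep the arm and wrist clear, swing in from the right with the hand drawn in to 0.4 m from the base axis.
- hex_nut: Bystander: steel hexagon nut, 24 mm across flats, 13 mm high, lying flat; origin at the centre of its underside.

How it is judged:
On the way, in this order (a step that is already met when the one before it is completed fails the run):
1. the filter drawer is home in its detent (less than 3 mm open) (value of joint filter_drawer below 0.003 m), for 0.2 s.
2. the punch presses the reset button more than 4 mm in, with the drawer home (value of joint reset_button above 0.004 m and contact force between centre_punch and reset_button above 1 N and value of joint filter_drawer below 0.003 m), for 0.2 s.
At the end, for the whole second after the job is handed in: The robot still grips the punch (raised more than 30 mm off the worktop) and with it holds the reset button more than 4 mm of its 6 mm in, with more than 1 N on the button; the drawer is home, less than 3 mm open (all of step 2 and contact force between the fingers and centre_punch above 1 N and height (world z) of centre_punch above 0.03 m); the arm keeps its last pose, push and grip.
It fails at once if the round bar is shifted by more than 30 mm (distance of round_bar from where it was at the start of the episode above 0.03 m).
It fails at once if the steel bushing is shifted by more than 30 mm (distance of steel_bushing from where it was at the start of the episode above 0.03 m).
It fails at once if the hexagon nut is shifted by more than 30 mm (distance of hex_nut from where it was at the start of the episode above 0.03 m).
It also fails if it takes over 64 s, if anything falls off the work surface, if the arm or the gripper's body presses on something with over 40 N, if the wrist force passes 120 N, or if a joint passes its speed limit or range.

## Robot

A 6-joint arm with a two-finger parallel gripper is mounted at the origin on a cart in front of the work surface, level with it; the furniture and walls round the work are solid. World frame = base frame: x ahead of the robot, y to its left, z up, the work surface at z = 0. Lengths are in m, angles in rad, forces in N, time in s.
With the tool pointing down it reaches from about 0.25 to 0.725 m from the base axis. Payload 4 kg.
Tool frame: the origin (TCP) lies midway between the tips of the shut fingers; the grasp point (between the pads) lies 19 mm behind it; z points along the fingers, y is the line along which they close (so a half turn about z gives the same grasp; the last joint's range is limited). The gripper opens to 85 mm and grips with 20 to 120 N. Pads are 22 mm wide; open, the fingers measure 114 mm over their backs; the gripper's body (76 mm by 85 mm) begins 54 mm behind the grasp point. The pads swing forward as they close: fully open they stand 13 mm farther back than shut.
Start: joints at [-1.206, 0.241, 0.005, 1.335, 0, 1.571], TCP at [0.178, -0.467, 0.231] pointing down, gripper open.
Joint ranges: [-2.72, 2.72], [-1.05, 1.87], [-1.09, 1.28], [-1.99, 2.15], [-1.42, 1.44], [-3.14, 3.14]. Speed limits (rad/s): [2.79, 2.79, 3.14, 3.14, 3.14, 3.14].

## Interface

Orientations are given as a unit quaternion [x, y, z, w].
In Python, from workcell import get_obs, camera, job_done, silhouettes gives the robot as it stands. The module is installed in compiled form; this text tells all that it offers.
- The arm moves only by the tool drive_tool, never from a script. Its argument "increments" is a list of rows, each a list of 3 entries, a list of its own where there are three numbers: the shift along the world's x, y, z in mm, then the turn, a rotation vector about the world's x, y, z in degrees, then the opening, from 0 (shut) to 1 (fully open). A call has 1 to 8 rows; each row shifts and turns the commanded pose from where the row before left it; what a row does not reach is not made up. A row lasts 1/12 s, in which the tool goes at most 41.7 mm and 7.16 degrees, less where a joint would pass 70% of its speed; a pose out of reach is approached as far as the arm can. A call is refused whole if a number of a shift passes 41.7 or a number of a turn 7.16, either way. A call with a gripper value outside its range is refused whole. The fingers move at their own pace and stop on an object; the grip force is fixed at half the most. Time passes only in rows, so rows that do not move let the fingers close. It gives the time, the measured TCP pose, the force, the opening and the grip force at its end, in the units of the state.
- get_obs(): the state, without advancing time (a new reading comes with each control period).
- camera(name): name is "side" or "top"; returns a dict with "image" (400x640x3 uint8, red, green, blue), "K" (3x3 intrinsics, pixels), "view" (4x4, takes a point from world to camera coordinates). Camera axes: x right, y down, z forward; pixel columns grow to the right and rows downward; lengths in m; the calibration is good to about 2 mm. A picture is of the moment at which its call begins. There is no depth.
- job_done(): hands the job in; it is judged then, once.
Trained networks look in a picture, given as the dict that the camera call returned (one of the last four; its "shot" number tells which), for a name from the list of things; names that differ only in an ending like _2 or _b are one class to them, and where a whole thing is asked for, a point or a joint stands for the part that bears it (a point fixed in the world has none). Each returns a list of dicts, best first, with "conf" (0 to 1); they miss things now and then, are a little off and sometimes report something else, mostly with a low value. They report only what shows in the picture. A call takes as long as a camera call.
- silhouettes(query, picture): "region" (400x640 bool, what is visible of it) and "bbox" ([left, top, right, bottom] in pixels, round what is visible of it).
The state is a dict: "clock": time; "joint_pos": joint angles; "joint_vel": joint speeds; "tau": joint torques, N m; "eef_pos": TCP position; "tool_rot": TCP orientation; "ft_force": force on the tool from outside, world axes, zero at the start; "ft_torque": the same for the moment, N m; "grip_width": finger opening in m; "grasp_force": force on a finger pad.
Only numpy, scipy, OpenCV 4.12 (cv2) and the standard library are available. Lean on these libraries where they do the work, as an engineer would, in place of code of your own. Each camera call takes 0.05 s, during which the arm holds its last target. There are 200 camera calls.

## Working session

There is one attempt and no reset: what is moved stays moved. The work goes in short steps, Python scripts to look and compute and a tool call to move; the robot and the scene stay as the last step left them, time stands still between calls to the robot, and variables do not carry over. Pictures are saved under pics/ and viewed, at most 10 in all, crops included, and the job is handed in when it is done.

Besides the shell and the picture viewer there is one more tool, called after ">>>" as name([rows], argument=value, ...), one row to a line, values as JSON. drive_tool: Moves the arm, as the interface text tells. Its arguments: {"type":"object","properties":{"increments":{"type":"array"}},"required":["increments"]}

```bash
mkdir -p pics
cat > h.py <<'E'
import numpy as np, cv2
from workcell import get_obs, camera, job_done, silhouettes
def proj(p,c):
    q=c["view"]@np.r_[p,1]; u=c["K"]@q[:3]; return u[:2]/u[2]
def ray(uv,c):
    V=c["view"];R=V[:3,:3];o=-R.T@V[:3,3];d=R.T@np.linalg.inv(c["K"])@np.r_[uv,1];return o,d
def onz(uv,c,z):
    o,d=ray(uv,c);return o+d*(z-o[2])/d[2]
def save(c,n): cv2.imwrite("pics/"+n,c["image"][:,:,::-1])
E
python3 - <<'E'
from h import *
import pickle
D={}
for n in("side","top"):
    c=camera(n);save(c,n+"0.png")
    o,_=ray((320,200),c);print(n,"cam at",o.round(3))
    D[n]=c
    for q in("control_unit","drawer_front","centre_punch","round_bar","steel_bushing","hex_nut","button_face"):
        for s in silhouettes(q,c)[:2]:
            m=s["region"];ys,xs=np.nonzero(m)
            if len(xs)<3: continue
            r=cv2.minAreaRect(np.c_[xs,ys].astype(np.float32))
            print(n,q,round(s["conf"],2),np.array(s["bbox"]).round(),len(xs),"cen",xs.mean().round(1),ys.mean().round(1),onz((xs.mean(),ys.mean()),c,0.006).round(3),cv2.boxPoints(r).round().tolist())
            D[n+q]=m if n+q not in D else D[n+q]
pickle.dump(D,open("d.pkl","wb"))
E
```

```text
side cam at [0.453 0.731 0.668]
side control_unit 0.71 [224. 213. 365. 344.] 10937 cen 290.9 274.6 [0.56  0.226 0.006] [[213.0, 239.0], [323.0, 184.0], [377.0, 292.0], [267.0, 347.0]]
side control_unit 0.23 [319. 236. 364. 304.] 1753 cen 343.8 270.1 [0.462 0.208 0.006] [[314.0, 244.0], [351.0, 231.0], [373.0, 292.0], [336.0, 306.0]]
side drawer_front 0.98 [322. 237. 364. 300.] 1637 cen 343.9 269.7 [0.462 0.207 0.006] [[316.0, 244.0], [350.0, 232.0], [372.0, 292.0], [337.0, 304.0]]
side centre_punch 0.5 [344. 167. 361. 201.] 162 cen 351.8 183.4 [ 0.456 -0.043  0.006] [[344.0, 169.0], [349.0, 167.0], [360.0, 198.0], [355.0, 200.0]]
side centre_punch 0.18 [316. 236. 365. 302.] 1693 cen 344.2 270.0 [0.461 0.208 0.006] [[315.0, 243.0], [351.0, 231.0], [372.0, 292.0], [336.0, 305.0]]
side round_bar 0.91 [315. 212. 386. 254.] 726 cen 349.1 233.1 [0.456 0.113 0.006] [[312.0, 219.0], [318.0, 209.0], [387.0, 248.0], [382.0, 257.0]]
side steel_bushing 0.97 [248. 196. 268. 225.] 533 cen 258.0 209.1 [0.655 0.057 0.006] [[246.0, 197.0], [269.0, 195.0], [271.0, 222.0], [248.0, 224.0]]
top cam at [0
[... 356 characters left out ...]
55.] 1765 cen 239.4 229.2 [0.471 0.257 0.006] [[205.0, 229.0], [250.0, 199.0], [272.0, 232.0], [227.0, 262.0]]
top round_bar 0.79 [290. 198. 346. 279.] 983 cen 317.0 237.3 [0.459 0.116 0.006] [[285.0, 273.0], [339.0, 197.0], [348.0, 203.0], [294.0, 280.0]]
top steel_bushing 0.68 [317. 118. 345. 149.] 601 cen 328.8 134.8 [0.647 0.098 0.006] [[316.0, 120.0], [342.0, 120.0], [342.0, 150.0], [316.0, 150.0]]
top hex_nut 0.63 [332. 159. 350. 170.] 135 cen 338.5 164.2 [0.593 0.079 0.006] [[332.0, 157.0], [345.0, 157.0], [345.0, 171.0], [332.0, 171.0]]
top button_face 0.19 [165. 109. 297. 256.] 10029 cen 232.8 179.3 [0.561 0.271 0.006] [[164.0, 166.0], [258.0, 108.0], [317.0, 204.0], [223.0, 262.0]]
```

View pics/side0.png

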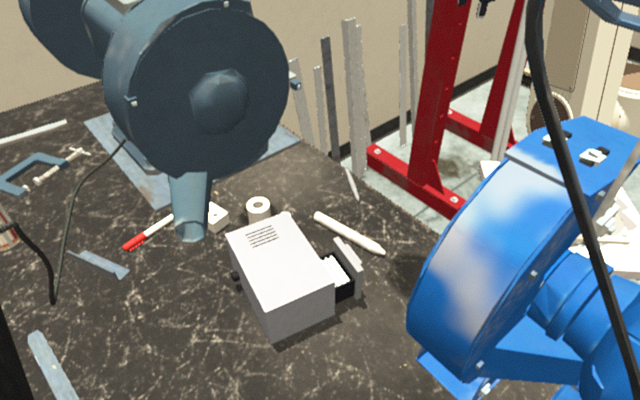

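View pics/top0.png

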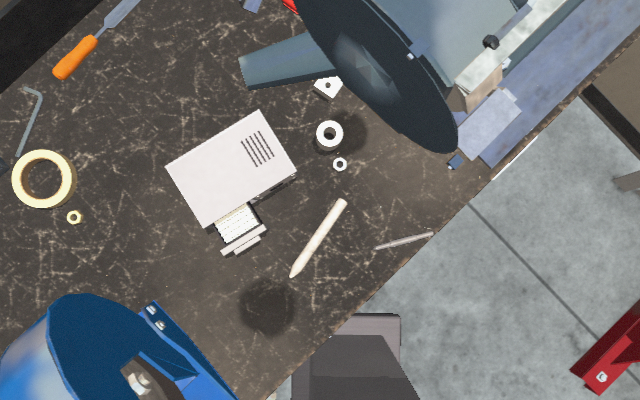

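The top view (up = +x, right = -y) shows the box at about (232,179) with the drawer open at (240,229). The pale thick bar lies at (317,237), the bushing at (329,135) and the nut at (340,164). The thin rod at (404,241) is the punch. I'll fit the poses next and zoom in on the punch to see which end is the point.

```bash
cat > fit.py <<'E'
from h import *
import pickle
from scipy.optimize import minimize
D=pickle.load(open("d.pkl","rb"))
def boxpts(x0,x1,y0,y1,z0,z1): return np.array([[x,y,z] for x in(x0,x1) for y in(y0,y1) for z in(z0,z1)])
def mask(p,c,parts):
    x,y,a,d=p;R=np.array([[np.cos(a),-np.sin(a),0],[np.sin(a),np.cos(a),0],[0,0,1]])
    S=4;im=np.zeros((400*S,640*S),np.uint8)
    for b in parts(d):
        uv=np.array([proj(R@q+[x,y,0],c) for q in b])*S+S/2
        cv2.fillConvexPoly(im,cv2.convexHull(uv.round().astype(np.int32)),255)
    return cv2.resize(im,(640,400),interpolation=cv2.INTER_AREA)/255.
full=lambda d:[boxpts(-.06,.06,-.09,.09,0,.1)/1000*1000,boxpts(-.072-d,-.06-d,.003,.087,.013,.093),boxpts(-.081-d,-.072-d,.02,.07,.08,.086),boxpts(-.06-d,-.06,.008,.082,.018,.075)]
plate=lambda d:full(d)[1:3]
def fit(p0,terms):
    def f(q):
        e=0
        for c,m,parts in terms:
            r=mask(q/np.array([1,1,.1/.05,1]),c,parts);e+=np.abs(r-m).sum()/m.sum()
        return e
    q0=np.array(p0)*np.array([1,1,2,1]);s=np.vstack([q0]+[q0+v for v in np.diag([.01,.01,.08,.01])])
    r=minimize(f,q0,method="Nelder-Mead",options=dict(initial_simplex=s,xatol=1e-4,fatol=1e-5))
    return r.x/np.array([1,1,2,1]),r.fun
E
python3 - <<'E'
from fit import *
S,T=D["side"],D["top"]
a=(S,D["sidecontrol_unit"],full);b=(T,D["topcontrol_unit"],full)
for t in([a,b],[a],[b]):
    p,e=fit([.56,.25,.52,.05],t);print(p.round(4),np.degrees(p[2]).round(1),round(e,3))
    if len(t)==2:P=p
for n,c in(("side",S),("top",T)):
    im=c["image"][:,:,::-1].copy();m=(mask(P,c,full)*255).astype(np.uint8)
    cs,_=cv2.findContours((m>127).astype(np.uint8),0,1);cv2.drawContours(im,cs,-1,(0,0,255),1)
    if n=="top": A=cv2.resize(im[100:270,160:300],None,fx=2.8,fy=2.8)
    else: B=cv2.resize(im[205:350,215:375],None,fx=2.2,fy=2.2)
C=cv2.resize(T["image"][225:260,365:440,::-1],None,fx=5,fy=5)
E_=cv2.resize(S["image"][160:210,330:375,::-1],None,fx=5,fy=5)
o=np.zeros((600,800,3),np.uint8)
for i,(y,x) in zip((A,B,C,E_),((0,0),(0,400),(330,400),(330,0))):
    if i is C:i=cv2.resize(i,None,fx=1,fy=1)
    h,w=min(i.shape[0],600-y),min(i.shape[1],800-x);o[y:y+h,x:x+w]=i[:h,:w]
cv2.imwrite("pics/z.png",o)
# punch ends: threshold by brightness not assured; side mask
m=D["sidecentre_punch"];ys,xs=np.nonzero(m)
pts=np.c_[xs,ys].astype(float);c0=pts.mean(0);v=np.linalg.svd(pts-c0)[2][0];s=(pts-c0)@v
for k in(s.min(),s.max()): print("side end",(c0+k*v).round(1),onz(c0+k*v,S,.006).round(4), "->top px",proj(onz(c0+k*v,S,.006),T).round(1))
for uv in((375.5,247.5),(432.5,234)): print("top end",onz(uv,T,.006).round(4))
E
```

```text
[0.574  0.2605 0.5784 0.0428] 33.1 0.056
[0.5741 0.2582 0.5706 0.0431] 32.7 0.028
[0.574  0.2612 0.5808 0.0433] 33.3 0.018
side end [345.9 168. ] [ 0.4718 -0.0982  0.006 ] ->top px [433.9 232.9]
side end [357.8 199.1] [0.4409 0.009  0.006 ] ->top px [375.3 248.6]
top end [0.4429 0.0086 0.006 ]
top end [ 0.4696 -0.0956  0.006 ]
```

View pics/z.png

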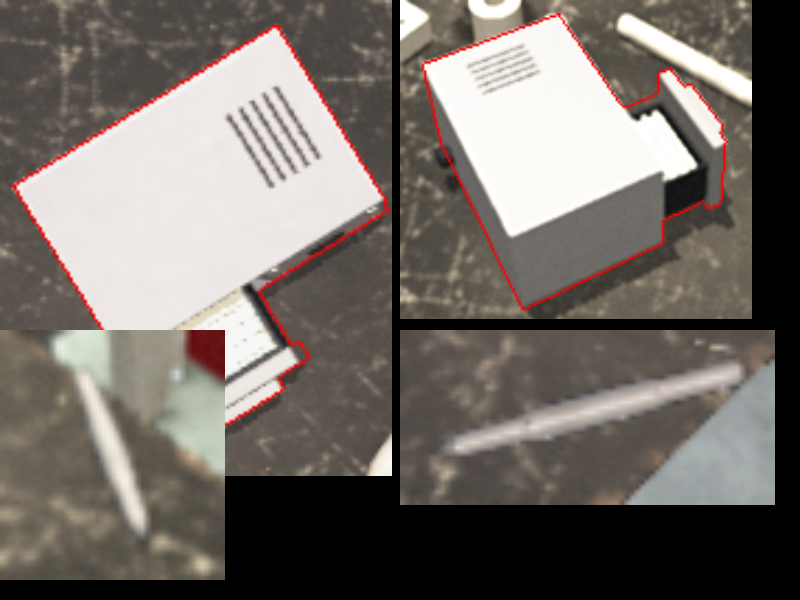

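The fit matches well in both views. The punch's point is the left/near end at (0.442,0.009) and its blunt end is near (0.471,-0.097). The unit is at yaw 33°. Next I need the tool yaw and the waypoint numbers.

Run:
```python
from h import *
from scipy.spatial.transform import Rotation as R
o=get_obs();M=R.from_quat(o["tool_rot"]).as_matrix()
print(M.round(2),o["eef_pos"].round(4) if hasattr(o["eef_pos"],"round") else o["eef_pos"],o["joint_pos"],"y yaw",np.degrees(np.arctan2(M[1,1],M[0,1])))
a=.5778;ux=np.array([np.cos(a),np.sin(a)]);uy=np.array([-ux[1],ux[0]]);c=np.array([.574,.2605])
print("ux",ux)
for d in(.043,0): print("face",c-ux*(.072+d)+uy*.045,"lip",c-ux*(.081+d)+uy*.045,"tcp pre",c-ux*(.081+d+.011)+uy*.045)
print("apert",c-ux*.06-uy*.046)
```

```text
[[ 0.93  0.36  0.  ]
 [ 0.36 -0.93  0.  ]
 [ 0.   -0.   -1.  ]] [ 0.1784 -0.4671  0.2313] [-1.20600687e+00  2.40580973e-01  5.00684520e-03  1.33522668e+00
  1.96224852e-05  1.57079765e+00] y yaw -69.09917931314453
ux [0.83766628 0.54618239]
face [0.45309017 0.23538401] lip [0.44555117 0.23046837] tcp pre [0.43633684 0.22446036]
face [0.48910982 0.25886985] lip [0.48157082 0.25395421] tcp pre [0.47235649 0.2479462 ]
apert [0.54886441 0.18919641]
```

>>> drive_tool([
  [[20, 36, 0], [0, 0, 7], 0],
  [[20, 36, 0], [0, 0, 7], 0],
  [[20, 36, 0], [0, 0, 7], 0],
  [[20, 36, 0], [0, 0, 7], 0],
  [[20, 36, 0], [0, 0, 7], 0],
  [[20, 36, 0], [0, 0, 7], 0],
  [[20, 36, 0], [0, 0, 7], 0],
  [[20, 36, 0], [0, 0, 7], 0],
])

```text
clock: 1.47
eef_pos: [0.3389, -0.1773, 0.2317]
tool_rot: [0.781, 0.624, 0.0, 0.001]
ft_force: [0.2, -1.2, 0.0]
grip_width: 0.0
grasp_force: 0.0
```

>>> drive_tool([
  [[7, 38, -5], [0, 0, 7], 0],
  [[7, 38, -5], [0, 0, 7], 0],
  [[7, 38, -5], [0, 0, 7], 0],
  [[7, 38, -5], [0, 0, 7], 0],
  [[7, 38, -5], [0, 0, 7], 0],
  [[7, 38, -5], [0, 0, 7], 0],
  [[7, 38, -5], [0, 0, 4], 0],
  [[0, 0, 0], [0, 0, 0], 0],
])

```text
clock: 2.13
eef_pos: [0.388, 0.0927, 0.1958]
tool_rot: [0.473, 0.881, 0.001, -0.0]
ft_force: [0.2, -0.3, 0.6]
grip_width: 0.0
grasp_force: 0.0
```

```bash
cat >> h.py <<'E'
def st():
    from scipy.spatial.transform import Rotation as R
    o=get_obs();M=R.from_quat(o["tool_rot"]).as_matrix()
    print(round(o["clock"],2),"tcp mm",(np.array(o["eef_pos"])*1e3).round(1),"z",M[:,2].round(3),"yaw_y",np.degrees(np.arctan2(M[1,1],M[0,1])).round(1),"F",np.round(o["ft_force"],1),"w",round(o["grip_width"]*1e3,1),"gf",round(o["grasp_force"],1),"q",np.round(o["joint_pos"],2))
E
python3 - <<'E'
from h import *
st();c=camera("side");save(c,"s1.png")
E
```

```text
2.13 tcp mm [388.   92.7 195.8] z [ 0.001  0.003 -1.   ] yaw_y 33.5 F [ 0.2 -0.3  0.6] w 0.0 gf 0.0 q [ 0.23  0.06 -0.3   1.2   0.    1.22]
```

View pics/s1.png

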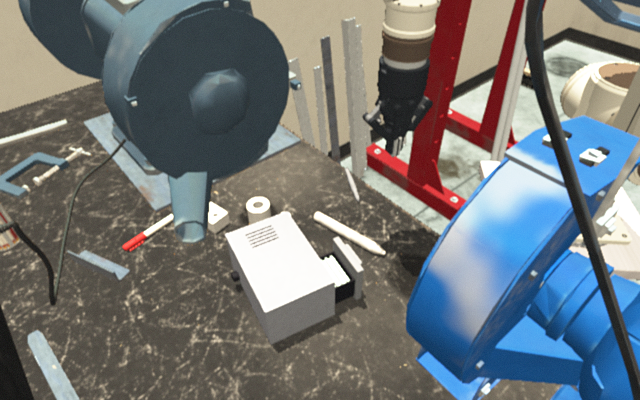

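>>> drive_tool([
  [[2, 35, 0], [0, 0, 0], 0],
  [[2, 35, 0], [0, 0, 0], 0],
  [[2, 35, -10], [0, 0, 0], 0],
  [[0, 0, -30], [0, 0, 0], 0],
  [[0, 0, -30], [0, 0, 0], 0],
  [[0, 0, -30], [0, 0, 0], 0],
  [[0, 0, -30], [0, 0, 0], 0],
  [[0, 0, 0], [0, 0, 0], 0],
])

```text
clock: 2.85
eef_pos: [0.3894, 0.1887, 0.0618]
tool_rot: [0.479, 0.878, -0.004, -0.003]
ft_force: [-0.6, -0.0, -0.3]
grip_width: 0.0001
grasp_force: 0.0
```

>>> drive_tool([
  [[12.5, 8.2, 0], [0, 0, 0], 0],
  [[12.5, 8.2, 0], [0, 0, 0], 0],
  [[8.4, 5.5, 0], [0, 0, 0], 0],
  [[8.4, 5.5, 0], [0, 0, 0], 0],
  [[8.4, 5.5, 0], [0, 0, 0], 0],
  [[0, 0, 0], [0, 0, 0], 0],
])

```text
clock: 3.35
eef_pos: [0.4463, 0.2251, 0.0683]
tool_rot: [0.479, 0.878, 0.001, 0.001]
ft_force: [0.9, -0.0, 1.0]
grip_width: 0.0002
grasp_force: 0.0
```

>>> drive_tool([
  [[4.2, 2.7, 0], [0, 0, 0], 0],
  [[4.2, 2.7, 0], [0, 0, 0], 0],
  [[0, 0, 0], [0, 0, 0], 0],
])

```text
clock: 3.6
eef_pos: [0.4529, 0.2302, 0.067]
tool_rot: [0.478, 0.878, 0.001, 0.0]
ft_force: [0.3, 0.3, 0.7]
grip_width: -0.0002
grasp_force: 0.0
```

>>> drive_tool([
  [[4.2, 2.7, 0], [0, 0, 0], 0],
  [[4.2, 2.7, 0], [0, 0, 0], 0],
  [[0, 0, 0], [0, 0, 0], 0],
])

```text
clock: 3.85
eef_pos: [0.4614, 0.2362, 0.0665]
tool_rot: [0.478, 0.878, 0.001, 0.0]
ft_force: [0.1, -0.8, -0.0]
grip_width: 0.0003
grasp_force: 0.0
```

Run:
```python
from fit import *
st();T=camera("top");save(T,"t2.png")
for s in silhouettes("control_unit",T)[:1]: print(s["conf"],s["bbox"],fit([.574,.2605,.5778,.02],[(T,s["region"],full)]))
```

```text
3.85 tcp mm [461.4 236.2  66.5] z [ 0.001  0.001 -1.   ] yaw_y 32.9 F [ 0.1 -0.8 -0. ] w 0.3 gf 0.0 q [ 0.47  0.41 -0.22  0.95  0.    1.47]
0.97 [166.2, 109.7, 295.8, 220.0] (array([ 0.57430114,  0.26087047,  0.57098429, -0.03225448]), np.float64(0.17968552212173433))
```

View pics/t2.png

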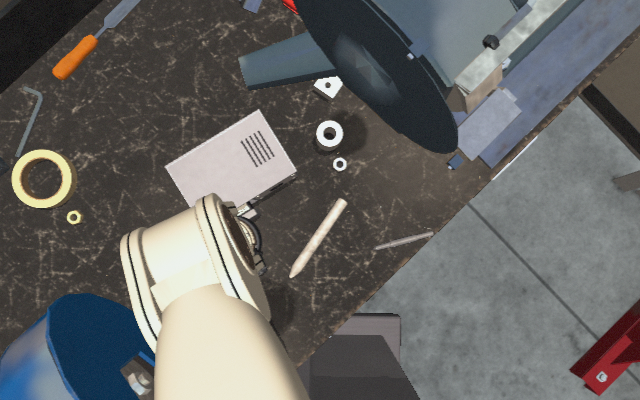

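The wrist hides most of the drawer, and the plate corner at (250,212) shows it has moved in but isn't home yet. I'll keep pushing in small steps.

>>> drive_tool([
  [[3.4, 2.2, 0], [0, 0, 0], 0],
  [[0, 0, 0], [0, 0, 0], 0],
])

```text
clock: 4.12
eef_pos: [0.4619, 0.2368, 0.066]
tool_rot: [0.478, 0.878, -0.002, -0.001]
ft_force: [-4.0, -3.4, 4.7]
grip_width: -0.0
grasp_force: 3.0
```

>>> drive_tool([
  [[3.4, 2.2, 0], [0, 0, 0], 0],
  [[0, 0, 0], [0, 0, 0], 0],
])

```text
clock: 4.28
eef_pos: [0.4625, 0.2372, 0.0657]
tool_rot: [0.478, 0.878, -0.005, -0.003]
ft_force: [-10.9, -7.8, 11.3]
grip_width: -0.0001
grasp_force: 6.9
```

>>> drive_tool([
  [[3.4, 2.2, 0], [0, 0, 0], 0],
  [[0, 0, 0], [0, 0, 0], 0],
])

```text
clock: 4.45
eef_pos: [0.466, 0.2395, 0.0655]
tool_rot: [0.478, 0.878, -0.005, -0.003]
ft_force: [-7.8, -5.5, 5.3]
grip_width: -0.0
grasp_force: 5.2
```

Run:
```python
from fit import *
st();S=camera("side")
for s in silhouettes("control_unit",S)[:1]: print(s["conf"],s["bbox"],fit([.574,.2605,.5778,.01],[(S,s["region"],full)]))
for d in (0,.004,.008,.013): print(d,proj([.574,.2605,0]+np.array([[.8377,-.5462,0],[.5462,.8377,0],[0,0,1]])@[-.072-d,.087,.05],S))
print([s["bbox"] for s in silhouettes("drawer_front",S)[:1]])
```

```text
4.45 tcp mm [466.  239.5  65.5] z [-0.009 -0.006 -1.   ] yaw_y 32.9 F [-7.8 -5.5  5.3] w -0.0 gf 5.2 q [ 0.48  0.43 -0.19  0.97 -0.    1.47]
0.79 [223.4, 209.5, 344.9, 344.8] (array([0.57420864, 0.25847142, 0.58315584, 0.00670708]), np.float64(0.03650314510521209))
0 [339.635464   294.31304504]
0.004 [341.71066017 293.35825774]
0.008 [343.77841377 292.40689473]
0.013 [346.35270053 291.22247838]
[[315.0, 252.1, 345.5, 304.3]]
```

>>> drive_tool([
  [[3.4, 2.2, 0], [0, 0, 0], 0],
  [[0, 0, 0], [0, 0, 0], 0],
])

```text
clock: 4.77
eef_pos: [0.4726, 0.2438, 0.0657]
tool_rot: [0.478, 0.878, -0.001, -0.001]
ft_force: [-4.6, -2.7, 1.8]
grip_width: 0.0
grasp_force: 2.3
```

>>> drive_tool([
  [[3.4, 2.2, 0], [0, 0, 0], 0],
  [[0, 0, 0], [0, 0, 0], 0],
])

```text
clock: 4.93
eef_pos: [0.4727, 0.2438, 0.0656]
tool_rot: [0.478, 0.878, -0.005, -0.003]
ft_force: [-11.2, -7.2, 9.7]
grip_width: -0.0003
grasp_force: 7.3
```

Run:
```python
from fit import *
st();S=camera("side")
for s in silhouettes("control_unit",S)[:1]: print(s["conf"],s["bbox"],fit([.574,.2605,.5778,.01],[(S,s["region"],full)]))
```

```text
4.93 tcp mm [472.7 243.8  65.6] z [-0.01  -0.006 -1.   ] yaw_y 32.9 F [-11.2  -7.2   9.7] w -0.3 gf 7.3 q [ 0.48  0.44 -0.17  0.98 -0.    1.47]
0.73 [224.9, 211.7, 339.9, 344.6] (array([ 0.5737889 ,  0.25832801,  0.58769161, -0.0024874 ]), np.float64(0.047806926553885416))
```

Pushing harder no longer moves the TCP and the drawer fit reads about 0, so the drawer is home. Next I back off and go to the punch.

>>> drive_tool([
  [[-20, -13, 0], [0, 0, 0], 0],
  [[-22, -14, 0], [0, 0, 0], 0],
  [[0, 0, 35], [0, 0, 0], 0.5],
  [[0, 0, 35], [0, 0, 0], 0.5],
  [[4, -38, 10], [0, 0, -6], 0.5],
  [[4, -38, 0], [0, 0, -6], 0.5],
  [[4, -38, 0], [0, 0, -5.7], 0.5],
  [[4, -38, 0], [0, 0, 0], 0.5],
])

```text
clock: 5.7
eef_pos: [0.4526, 0.0667, 0.1473]
tool_rot: [0.608, 0.794, 0.001, 0.001]
ft_force: [0.3, 0.1, -0.6]
grip_width: 0.0426
grasp_force: 0.0
```

>>> drive_tool([
  [[4, -38, 0], [0, 0, 0], 0.5],
  [[4, -38, 0], [0, 0, 0], 0.5],
  [[3, -38, 0], [0, 0, 0], 0.5],
  [[0, 0, -25], [0, 0, 0], 0.5],
  [[0, 0, -25], [0, 0, 0], 0.5],
  [[0, 0, 0], [0, 0, 0], 0.5],
  [[0, 0, 0], [0, 0, 0], 0.5],
])

```text
clock: 6.28
eef_pos: [0.4616, -0.0464, 0.0956]
tool_rot: [0.607, 0.794, -0.001, -0.001]
ft_force: [-0.2, -0.0, 0.9]
grip_width: 0.0427
grasp_force: 0.0
```

Run:
```python
from fit import *
st();S=camera("side");T=camera("top");save(S,"s3.png")
for s in silhouettes("control_unit",S)[:1]: print(s["conf"],s["bbox"],fit([.574,.2605,.5778,.01],[(S,s["region"],full)]))
for s in silhouettes("control_unit",T)[:1]: print(s["conf"],s["bbox"],fit([.574,.2605,.5778,.01],[(T,s["region"],full)]))
A=cv2.resize(S["image"][60:260,250:450,::-1],(600,600),interpolation=2)
cv2.imwrite("pics/s3z.png",A)
```

```text
6.28 tcp mm [461.6 -46.4  95.6] z [-0.002  0.    -1.   ] yaw_y 15.2 F [-0.2 -0.   0.9] w 42.7 gf 0.0 q [-0.1   0.28 -0.32  0.97  0.    1.21]
0.81 [225.4, 212.7, 339.4, 346.4] (array([ 0.5739005 ,  0.25844927,  0.58301021, -0.00120819]), np.float64(0.03248658421570687))
0.61 [163.2, 112.6, 301.0, 233.5] (array([5.74073954e-01, 2.61398153e-01, 5.76145265e-01, 3.31537903e-04]), np.float64(0.0152699200013778))
```

View pics/s3z.png

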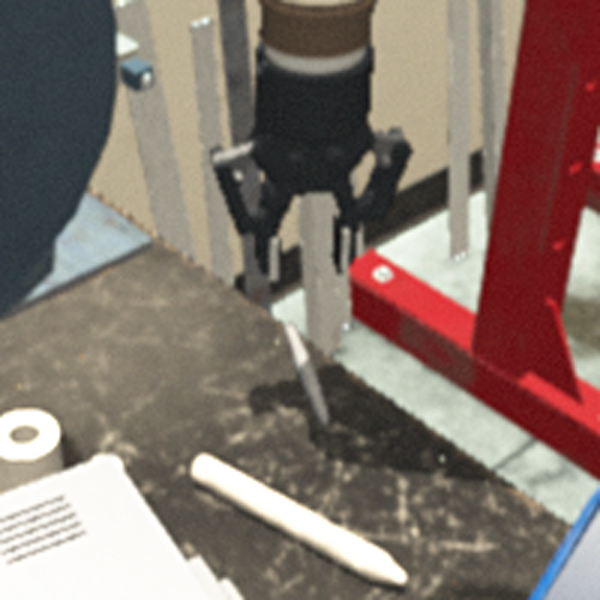

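The drawer is home in both views, and the open fingers straddle the punch, whose point is at (327,420) in this crop. I'll descend and grip it.

>>> drive_tool([
  [[-2, -1.5, -25], [0, 0, 0], 0.5],
  [[-1.5, -1, -25], [0, 0, 0], 0.5],
  [[0, 0, -20], [0, 0, 0], 0.5],
  [[0, 0, -12], [0, 0, 0], 0.5],
  [[0, 0, -5], [0, 0, 0], 0.5],
  [[0, 0, 0], [0, 0, 0], 0.5],
])

```text
clock: 6.98
eef_pos: [0.4589, -0.0484, 0.0091]
tool_rot: [0.607, 0.795, -0.0, -0.0]
ft_force: [-0.4, -0.0, -0.0]
grip_width: 0.0426
grasp_force: 0.0
```

>>> drive_tool([
  [[0, 0, -4], [0, 0, 0], 0.5],
  [[0, 0, 0], [0, 0, 0], 0.4],
  [[0, 0, 0], [0, 0, 0], 0.4],
])

```text
clock: 7.23
eef_pos: [0.4597, -0.0489, 0.0062]
tool_rot: [0.607, 0.794, 0.0, 0.001]
ft_force: [-0.3, 0.5, 0.0]
grip_width: 0.0338
grasp_force: 0.0
```

>>> drive_tool([
  [[-1, 0, -4], [0, 0, 0], 0.25],
  [[0, 0, 0], [0, 0, 0], 0],
  [[0, 0, 0], [0, 0, 0], 0],
  [[0, 0, 0], [0, 0, 0], 0],
  [[0, 0, 0], [0, 0, 0], 0],
  [[0, 0, 0], [0, 0, 0], 0],
])

```text
clock: 7.73
eef_pos: [0.458, -0.0489, 0.0015]
tool_rot: [0.607, 0.794, 0.0, 0.0]
ft_force: [-1.2, 0.8, 3.3]
grip_width: 0.0097
grasp_force: 59.6
```

>>> drive_tool([
  [[0, 0, 5], [0, 0, 0], 0],
  [[0, 0, 15], [0, 0, 0], 0],
  [[0, 0, 25], [0, 0, 0], 0],
  [[0, 0, 35], [0, 0, 0], 0],
  [[0, 0, 35], [0, 0, 0], 0],
  [[0, 0, 0], [0, 0, 0], 0],
  [[0, 0, 0], [0, 0, 0], 0],
])

```text
clock: 8.32
eef_pos: [0.4598, -0.0491, 0.1185]
tool_rot: [0.607, 0.794, 0.001, 0.002]
ft_force: [-0.4, 0.9, -2.0]
grip_width: 0.0095
grasp_force: 59.2
```

Run:
```python
from fit import *
st();S=camera("side");T=camera("top");save(S,"s4.png");save(T,"t4.png")
for n,c in(("S",S),("T",T)):
  for s in silhouettes("centre_punch",c)[:2]: print(n,s["conf"],s["bbox"])
A=cv2.resize(S["image"][60:230,280:450,::-1],(400,400),interpolation=2)
B=cv2.resize(T["image"][170:270,340:440,::-1],(400,400),interpolation=2)
cv2.imwrite("pics/z4.png",np.hstack([A,B]))
```

```text
8.32 tcp mm [459.8 -49.1 118.5] z [ 0.005 -0.001 -1.   ] yaw_y 15.2 F [-0.4  0.9 -2. ] w 9.5 gf 59.2 q [-0.11  0.25 -0.3   1.02 -0.    1.2 ]
T 0.75 [379.6, 239.4, 415.3, 258.3]
```

View pics/z4.png

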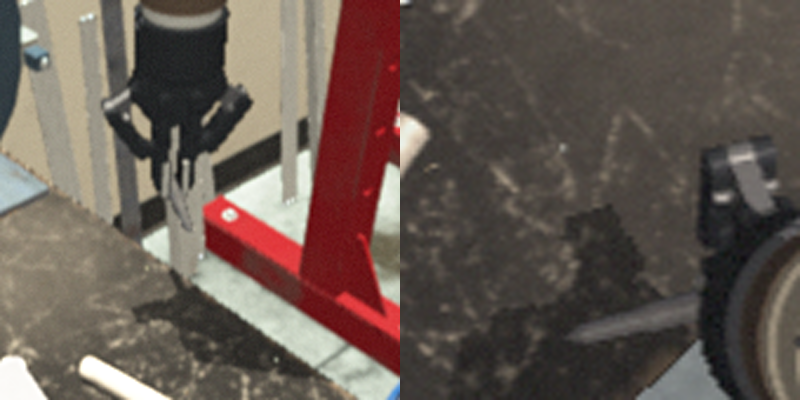

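The punch is gripped with its point out at about top px (382,254) and side px (360,157). Next I turn it to the hole axis and move to the approach pose.

>>> drive_tool([
  [[1.2, 17.2, 0], [0, 0, -6.5], 0],
  [[1.2, 17.2, 0], [0, 0, -6.5], 0],
  [[1.2, 17.2, 0], [0, 0, -6.5], 0],
  [[1.2, 17.2, 0], [0, 0, -6.5], 0],
  [[1.2, 17.2, 0], [0, 0, -6.5], 0],
  [[1.2, 17.2, 0], [0, 0, -6.5], 0],
  [[1.2, 17.2, 0], [0, 0, -6.5], 0],
  [[1.2, 17.2, 0], [0, 0, -6.5], 0],
])

```text
clock: 9.18
eef_pos: [0.4661, 0.0893, 0.1145]
tool_rot: [0.895, 0.445, -0.002, -0.0]
ft_force: [-0.3, 0.3, -1.3]
grip_width: 0.0093
grasp_force: 59.2
```

>>> drive_tool([
  [[1.3, 17.2, 0], [0, 0, -6.5], 0],
  [[1.3, 17.2, 0], [0, 0, -6.5], 0],
  [[1.3, 17, 0], [0, 0, -7.1], 0],
  [[0, 0, -10], [0, 0, 0], 0],
  [[0, 0, 0], [0, 0, 0], 0],
  [[0, 0, 0], [0, 0, 0], 0],
])

```text
clock: 9.68
eef_pos: [0.4695, 0.1392, 0.1043]
tool_rot: [0.958, 0.286, -0.002, 0.0]
ft_force: [1.0, -0.5, -2.0]
grip_width: 0.0091
grasp_force: 59.2
```

Run:
```python
from fit import *
st();S=camera("side");T=camera("top");save(S,"s5.png");save(T,"t5.png")
for n,c in(("S",S),("T",T)):
  for s in silhouettes("centre_punch",c)[:2]: print(n,s["conf"],s["bbox"])
o=get_obs();g=np.array(o["eef_pos"])+[0,0,.0045];u=np.array([.8377,.5462,0])
for n,c in(("S",S),("T",T)): print(n,"pred tip",proj(g+u*.064,c),"grasp",proj(g,c))
a=proj(g+u*.064,S).astype(int);b=proj(g+u*.064,T).astype(int)
A=cv2.resize(S["image"][a[1]-40:a[1]+40,a[0]-40:a[0]+40,::-1],(400,400),interpolation=2)
B=cv2.resize(T["image"][b[1]-40:b[1]+40,b[0]-40:b[0]+40,::-1],(400,400),interpolation=2)
print(a,b);cv2.imwrite("pics/z5.png",np.hstack([A,B]))
```

```text
9.68 tcp mm [469.5 139.2 104.3] z [-0.005 -0.002 -1.   ] yaw_y -56.8 F [ 1.  -0.5 -2. ] w 9.1 gf 59.2 q [ 0.29  0.32 -0.24  1.02 -0.    2.85]
S 0.57 [311.9, 193.7, 366.9, 219.6]
S pred tip [310.93194976 216.13664487] grasp [342.00324369 204.23928006]
T pred tip [282.57785281 199.04245067] grasp [303.50948137 232.74860633]
[310 216] [282 199]
```

View pics/z5.png

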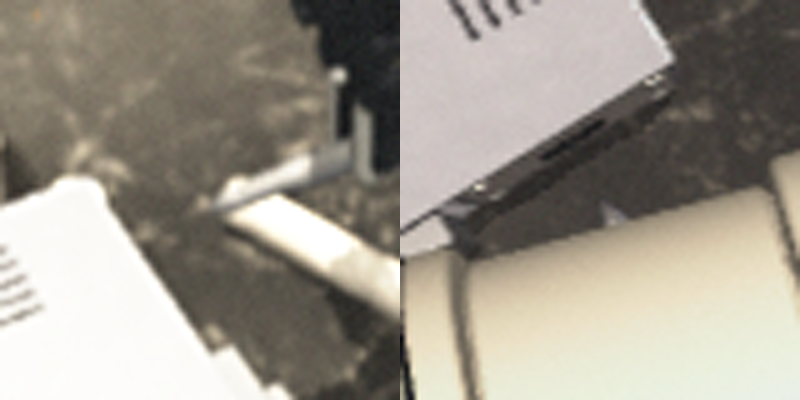

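```bash
cat >> h.py <<'E'
def tri(us,S,ut,T):
    P=[c["K"]@c["view"][:3] for c in(S,T)]
    X=cv2.triangulatePoints(P[0],P[1],np.array(us,float),np.array(ut,float))[:,0];return X[:3]/X[3]
E
python3 - <<'E'
from fit import *
S,T=D["side"],D["top"]  # same calibration
tip=tri((309.3,218.4),S,(283,200),T);print("tip",tip.round(4),"repr",proj(tip,S).round(1),proj(tip,T).round(1))
g=np.array([.4695,.1392,.1043]);d=tip-g;u=np.array([.8377,.5462,0]);v=np.array([-.5462,.8377,0])
print("rel along",d@u,"lat",d@v,"z",d[2])
ap=np.array([.5489,.1892,.053]);e=tip-ap;print("to aperture along",e@u,"lat",e@v,"z",e[2])
print(T["view"]-camera("top")["view"])
m=cv2.cvtColor(cv2.imread("pics/s5.png"),cv2.COLOR_BGR2GRAY)
E
```

```text
tip [0.5255 0.1741 0.1048] repr [310.7 218.4] [282.9 198.8]
rel along 0.06593123719870042 lat -0.001345460303618845 z 0.0004750818046568711
to aperture along -0.027892142801299653 lat 0.00013781969638118792 z 0.051775081804656876
[[0. 0. 0. 0.]
 [0. 0. 0. 0.]
 [0. 0. 0. 0.]
 [0. 0. 0. 0.]]
```

>>> drive_tool([
  [[0, 0, -15], [0, 0, 0], 0],
  [[0, 0, -15], [0, 0, 0], 0],
  [[0, 0, -15], [0, 0, 0], 0],
  [[0, 0, -8], [0, 0, 0], 0],
  [[0, 0, 0], [0, 0, 0], 0],
  [[0, 0, 0], [0, 0, 0], 0],
])

```text
clock: 10.43
eef_pos: [0.4713, 0.1398, 0.0533]
tool_rot: [0.959, 0.285, -0.0, 0.0]
ft_force: [-0.2, -0.8, -1.2]
grip_width: 0.0096
grasp_force: 59.2
```

Run:
```python
from fit import *
st();S=camera("side");T=camera("top");save(S,"s6.png");save(T,"t6.png")
o=get_obs();g=np.array(o["eef_pos"])+[0,0,.0045];u=np.array([.8377,.5462,0])
a=proj(g+u*.066,S).astype(int);b=proj(g+u*.066,T).astype(int)
print("pred",proj(g+u*.066,S),proj(g+u*.066,T),"aperture",proj([.5489,.1892,.053],T))
A=cv2.resize(S["image"][a[1]-30:a[1]+30,a[0]-20:a[0]+40,::-1],(400,400),interpolation=2)
B=cv2.resize(T["image"][b[1]-30:b[1]+30,b[0]-30:b[0]+30,::-1],(400,400),interpolation=2)
print(a,b);cv2.imwrite("pics/z6.png",np.hstack([A,B]))
```

```text
10.43 tcp mm [471.3 139.8  53.3] z [-0.001 -0.    -1.   ] yaw_y -56.9 F [-0.2 -0.8 -1.2] w 9.6 gf 59.2 q [ 0.29  0.38 -0.3   0.89 -0.    2.85]
pred [310.19449307 236.6679041 ] [283.03069517 198.31369087] aperture [275.98198686 185.840766  ]
[310 236] [283 198]
```

View pics/z6.png

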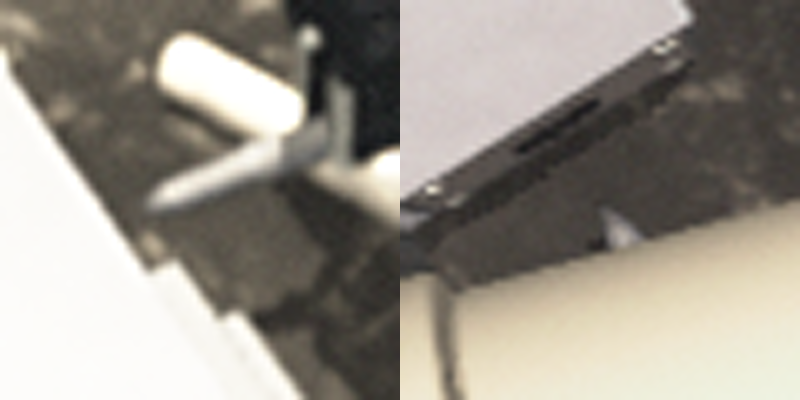

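The tip at side px (311.5,237.5) and top px (283.8,199) agrees with the prediction, and the hole shows at about (276.5,187). I'll lower 4 mm and go in along the axis.

>>> drive_tool([
  [[0, 0, -4], [0, 0, 0], 0],
  [[8.4, 5.5, 0], [0, 0, 0], 0],
  [[8.4, 5.5, 0], [0, 0, 0], 0],
  [[4.2, 2.7, 0], [0, 0, 0], 0],
  [[4.2, 2.7, 0], [0, 0, 0], 0],
  [[0, 0, 0], [0, 0, 0], 0],
  [[0, 0, 0], [0, 0, 0], 0],
])

```text
clock: 11.12
eef_pos: [0.4965, 0.1565, 0.0493]
tool_rot: [0.959, 0.285, -0.0, 0.0]
ft_force: [-0.5, -0.3, -0.9]
grip_width: 0.0095
grasp_force: 59.2
```

>>> drive_tool([
  [[4.2, 2.7, 0], [0, 0, 0], 0],
  [[4.2, 2.7, 0], [0, 0, 0], 0],
  [[0, 0, 0], [0, 0, 0], 0],
  [[0, 0, 0], [0, 0, 0], 0],
])

```text
clock: 11.45
eef_pos: [0.5053, 0.1621, 0.0493]
tool_rot: [0.959, 0.285, 0.0, 0.0]
ft_force: [-0.1, -0.0, -1.1]
grip_width: 0.0095
grasp_force: 59.2
```

>>> drive_tool([
  [[3.4, 2.2, 0], [0, 0, 0], 0],
  [[0, 0, 0], [0, 0, 0], 0],
  [[0, 0, 0], [0, 0, 0], 0],
])

```text
clock: 11.7
eef_pos: [0.5085, 0.1642, 0.0493]
tool_rot: [0.959, 0.285, 0.0, -0.0]
ft_force: [0.0, -1.0, -0.6]
grip_width: 0.0095
grasp_force: 59.2
```

>>> drive_tool([
  [[2.5, 1.6, 0], [0, 0, 0], 0],
  [[0, 0, 0], [0, 0, 0], 0],
  [[0, 0, 0], [0, 0, 0], 0],
])

```text
clock: 11.95
eef_pos: [0.5107, 0.1656, 0.0492]
tool_rot: [0.959, 0.285, -0.0, 0.0]
ft_force: [-1.1, -0.4, -0.5]
grip_width: 0.0092
grasp_force: 59.2
```

>>> drive_tool([
  [[2.5, 1.6, 0], [0, 0, 0], 0],
  [[0, 0, 0], [0, 0, 0], 0],
  [[0, 0, 0], [0, 0, 0], 0],
])

```text
clock: 12.2
eef_pos: [0.5127, 0.167, 0.049]
tool_rot: [0.959, 0.285, -0.001, 0.0]
ft_force: [-2.9, -1.5, -0.7]
grip_width: 0.0095
grasp_force: 59.2
```

>>> drive_tool([
  [[2.5, 1.6, 0], [0, 0, 0], 0],
  [[0, 0, 0], [0, 0, 0], 0],
  [[0, 0, 0], [0, 0, 0], 0],
])

```text
clock: 12.45
eef_pos: [0.5153, 0.1686, 0.049]
tool_rot: [0.959, 0.285, -0.001, 0.0]
ft_force: [-4.2, -2.4, -1.2]
grip_width: 0.0094
grasp_force: 59.2
```

>>> drive_tool([
  [[2.5, 1.6, 0], [0, 0, 0], 0],
  [[0, 0, 0], [0, 0, 0], 0],
  [[0, 0, 0], [0, 0, 0], 0],
])

```text
clock: 12.7
eef_pos: [0.5169, 0.1697, 0.0487]
tool_rot: [0.959, 0.285, -0.002, 0.0]
ft_force: [-5.8, -3.0, 0.3]
grip_width: 0.0097
grasp_force: 59.3
```

>>> drive_tool([
  [[2.5, 1.6, 0], [0, 0, 0], 0],
  [[0, 0, 0], [0, 0, 0], 0],
  [[0, 0, 0], [0, 0, 0], 0],
])

```text
clock: 12.95
eef_pos: [0.5173, 0.1701, 0.0481]
tool_rot: [0.959, 0.285, -0.004, 0.001]
ft_force: [-8.7, -6.4, 1.9]
grip_width: 0.0093
grasp_force: 59.5
```

>>> drive_tool([
  [[0, 0, 0], [0, 0, 0], 0],
  [[0, 0, 0], [0, 0, 0], 0],
  [[0, 0, 0], [0, 0, 0], 0],
  [[0, 0, 0], [0, 0, 0], 0],
  [[0, 0, 0], [0, 0, 0], 0],
  [[0, 0, 0], [0, 0, 0], 0],
])

```text
clock: 13.45
eef_pos: [0.5173, 0.1702, 0.0482]
tool_rot: [0.959, 0.285, -0.004, 0.001]
ft_force: [-8.6, -6.1, 1.9]
grip_width: 0.0096
grasp_force: 59.5
```

Run:
```python
from fit import *
st();S=camera("side");save(S,"s7.png")
for q in("control_unit",):
  for s in silhouettes(q,S)[:1]: print(s["conf"],s["bbox"],fit([.574,.2605,.5778,.01],[(S,s["region"],full)]))
A=cv2.resize(S["image"][150:310,215:415,::-1],(750,600),interpolation=2);cv2.imwrite("pics/z7.png",A)
```

```text
13.45 tcp mm [517.3 170.2  48.2] z [-0.007 -0.004 -1.   ] yaw_y -56.9 F [-8.6 -6.1  1.9] w 9.6 gf 59.5 q [ 0.32  0.48 -0.15  0.95 -0.    2.88]
0.92 [224.9, 212.4, 339.2, 344.5] (array([ 0.57438368,  0.25753108,  0.58373969, -0.00172412]), np.float64(0.027315260514713544))
```

View pics/z7.png

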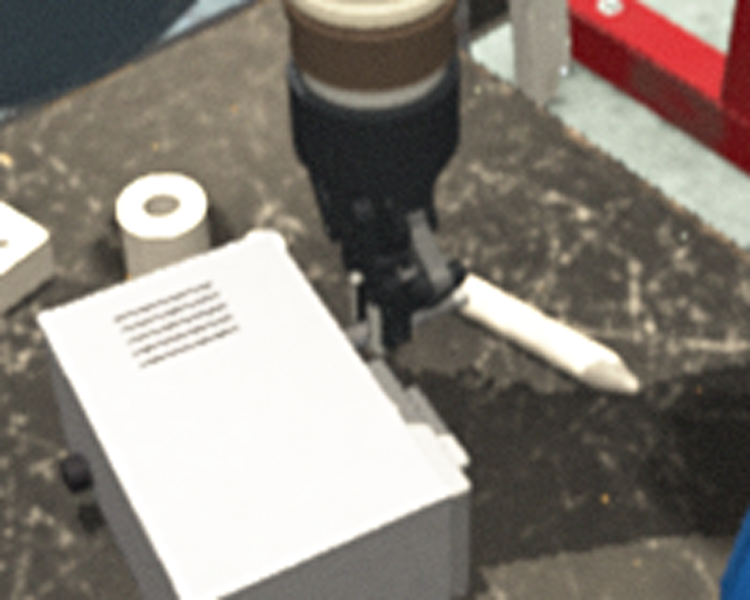

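The drawer is flush at crop (440,430), the punch enters the front at about (355,335), and the bar and bushing haven't moved. The push is steady at 10.5 N, so I'm handing the job in.

```bash
python3 -c "
from workcell import job_done
print(job_done())"
```

```text
the job is handed in; nothing more can be done
None
```

I handed the job in at about 13.5 s: the drawer measured home, and the gripped punch was holding the reset button against its stop with a steady 10.5 N; the hand-in gave no pass or fail.

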